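# Stroke the sample-tube caps home along the rack

## Task

Before these samples go to the centrifuge, go along the row in the green rack with your fingertips and gently press every blue cap on its tube fully home, so that no gap is left under it. Only touch: do not lift any cap or tube, keep off the two open tubes in the row, and leave everything else on the bench where it is.

Things in the scene. Friction and masses are not known exactly. Their poses are not given: they have to be found in the camera images.
- rack: Green test-tube rack standing fixed on the bench, 44 x 222 x 64 mm (x, y, z), one row of seven tube places 28 mm apart along its own y axis (y = -84, -56, ... 84 mm at x = 0). Origin: centre of its underside on the bench; z up. Its open top plate is 64 mm above the bench; it turns with the yaw of the rack.
- row_left (a point): Centre of the tube place at the rack's +y end, at the height of the tube rims (104 mm above the bench).
- row_right (a point): Centre of the tube place at the rack's -y end, at the height of the tube rims (104 mm above the bench).
- tube1: White 16 x 100 mm sample tube with paper label and blue push-in cap, loose in one of the seven rack places (1.5 mm play). Origin: centre of its foot, 4 mm above the bench; z up the tube; rim 100 mm above the origin. More than 40 N would crack it.
- cap1 (a joint): How far the blue cap of tube1 is pushed in, m: 0 = 6 mm proud (its top 121 mm above the bench), 0.006 = home, flange on the rim (top 115 mm). Starts at 0 to 0.002; about 3.5 N moves it, it stays where left and stops hard at home. Head: 20 mm across, 11 mm high, straight for 2.5 mm, then a dome that rides down under a fingertip stroking across it; orange plug below.
- tube2: White 16 x 100 mm sample tube with paper label and blue push-in cap, loose in one of the seven rack places (1.5 mm play). Origin: centre of its foot, 4 mm above the bench; z up the tube; rim 100 mm above the origin. More than 40 N would crack it.
- cap2 (a joint): How far the blue cap of tube2 is pushed in, m: 0 = 6 mm proud (its top 121 mm above the bench), 0.006 = home, flange on the rim (top 115 mm). Starts at 0 to 0.002; about 3.5 N moves it, it stays where left and stops hard at home. Head: 20 mm across, 11 mm high, straight for 2.5 mm, then a dome that rides down under a fingertip stroking across it; orange plug below.
- tube3: White 16 x 100 mm sample tube with paper label and blue push-in cap, loose in one of the seven rack places (1.5 mm play). Origin: centre of its foot, 4 mm above the bench; z up the tube; rim 100 mm above the origin. More than 40 N would crack it.
- cap3 (a joint): How far the blue cap of tube3 is pushed in, m: 0 = 6 mm proud (its top 121 mm above the bench), 0.006 = home, flange on the rim (top 115 mm). Starts at 0 to 0.002; about 3.5 N moves it, it stays where left and stops hard at home. Head: 20 mm across, 11 mm high, straight for 2.5 mm, then a dome that rides down under a fingertip stroking across it; orange plug below.
- tube4: White 16 x 100 mm sample tube with paper label and blue push-in cap, loose in one of the seven rack places (1.5 mm play). Origin: centre of its foot, 4 mm above the bench; z up the tube; rim 100 mm above the origin. More than 40 N would crack it.
- cap4 (a joint): How far the blue cap of tube4 is pushed in, m: 0 = 6 mm proud (its top 121 mm above the bench), 0.006 = home, flange on the rim (top 115 mm). Starts at 0 to 0.002; about 3.5 N moves it, it stays where left and stops hard at home. Head: 20 mm across, 11 mm high, straight for 2.5 mm, then a dome that rides down under a fingertip stroking across it; orange plug below.
- tube5: White 16 x 100 mm sample tube with paper label and blue push-in cap, loose in one of the seven rack places (1.5 mm play). Origin: centre of its foot, 4 mm above the bench; z up the tube; rim 100 mm above the origin. More than 40 N would crack it.
- cap5 (a joint): How far the blue cap of tube5 is pushed in, m: 0 = 6 mm proud (its top 121 mm above the bench), 0.006 = home, flange on the rim (top 115 mm). Starts at 0 to 0.002; about 3.5 N moves it, it stays where left and stops hard at home. Head: 20 mm across, 11 mm high, straight for 2.5 mm, then a dome that rides down under a fingertip stroking across it; orange plug below.
- open1: White open tube without a cap, 16 mm x 100 mm, standing empty in one of the seven rack places. Origin: centre of its foot, 4 mm above the bench; its rim is 104 mm above the bench, so 11 mm below the top of a cap that is home. Not to be touched.
- open2: White open tube without a cap, 16 mm x 100 mm, standing empty in one of the seven rack places. Origin: centre of its foot, 4 mm above the bench; its rim is 104 mm above the bench, so 11 mm below the top of a cap that is home. Not to be touched.
- oil_bottle: Bystander: small amber bottle with black cap, 28 mm across, 62 mm high, loose. Origin: centre of its underside.
- stain_bottle: Bystander: white bottle with red cap, 42 mm across, 92 mm high, loose. Origin: centre of its underside.
- buffer_bottle: Bystander: white bottle with yellow cap, 42 mm across, 92 mm high, loose. Origin: centre of its underside.
- marker: Bystander: white marker pen with black cap lying along its own x axis, 127 mm long, 14 mm high, loose. Origin: under its middle.
- tally_counter: Bystander: steel hand tally counter, 62 x 48 mm, 34 mm high, loose. Origin: centre of its underside.
- petri_dish: Bystander: closed glass dish, 61 mm across, 15 mm high, loose. Origin: centre of its underside.
- spare_cap: Bystander: one spare blue cap lying head down on the bench, 20 mm across, 23 mm high, loose; not part of the job. Origin: centre of its underside.

How it is judged:
By the outcome, as a careful person would: the job done as asked, in the order asked, and still so for the second after the job is handed in, with the robot touching nothing.
It also fails if it takes over 48 s, if anything falls off the work surface, if the arm or the gripper's body presses on something with over 40 N, if the wrist force passes 120 N, or if a joint passes its speed limit or range.

## Robot

A 6-joint arm with a two-finger parallel gripper is mounted at the origin on the work surface. World frame = base frame: x ahead of the robot, y to its left, z up, the work surface at z = 0. Lengths are in m, angles in rad, forces in N, time in s.
With the tool pointing down it reaches from about 0.25 to 0.725 m from the base axis. Payload 4 kg.
Tool frame: the origin (TCP) lies on the centre line of the jaws, within the pads' length; the fingertips stand ahead of it and the grasp point (between the pads) lies 11 mm behind it (bot.tip_extent is the z of the fingertips in the tool frame, in m); z points along the fingers, y is the direction in which the jaws open and shut (so a half turn about z gives the same grasp; the last joint's range is limited). The gripper opens to 85 mm and grips with 20 to 120 N. Pads are 22 mm wide; open, the fingers measure 114 mm over their backs; the gripper's body (76 mm by 85 mm) begins 54 mm behind the grasp point. The pads swing forward as they close: fully open they stand 13 mm farther back than shut.
Start: joints at [1.235, 0.241, 0.005, 1.335, 0, 1.571], TCP at [0.165, 0.472, 0.239] pointing down, gripper open.
Joint ranges: [-2.72, 2.72], [-1.05, 1.87], [-1.09, 1.28], [-1.99, 2.15], [-1.42, 1.44], [-3.14, 3.14]. Speed limits (rad/s): [2.79, 2.79, 3.14, 3.14, 3.14, 3.14].

## Interface

Orientations are given as a unit quaternion [x, y, z, w].
In Python, from workcell import bot gives the robot as it stands.
- The arm moves only by the shell command python3 -m jog 'ROWS'. ROWS is JSON, a list that holds one entry, the list of rows, each a list of 7 numbers: the shift along the world's x, y, z in m, then the turn, a rotation vector about the world's x, y, z in degrees, then the closure in counts, from 0 (fully open) to 255 (shut). In form: [[[tx, ty, tz, ax, ay, az, fingers], ...]]. A call has 1 to 10 rows; each row is the pose to reach, as a shift and turn from the pose commanded when the call began; what a row does not reach only later rows make up. A row lasts 1/12 s, in which the tool goes at most 41.7 mm and 7.16 degrees, less where a joint would pass 70% of its speed; a pose out of reach is approached as far as the arm can. A call with a gripper value outside its range is refused whole. The fingers move at their own pace and stop on an object; the grip force is fixed at half the most. Time passes only in rows, so rows that repeat a pose let the fingers close. It gives the time, the measured TCP pose, the force and the opening at its end, in the units of the state.
- bot.get_obs(): the state, without advancing time (a new reading comes with each control period).
- bot.camera(name): name is "side" or "top"; returns the picture (400x640x3 uint8, blue, green, red); there is no depth.
- bot.camera_model(name): a dict with "K" (3x3 intrinsics, pixels), "T" (4x4, takes a point from camera to world coordinates). Camera axes: x right, y down, z forward; pixel columns grow to the right and rows downward; lengths in m; the calibration is good to about 2 mm. A picture is of the moment at which its call begins. camera_model takes no time and is no camera call.
- bot.job_done(): hands the job in, once; it reports no verdict.
The state is a dict: "clock": time; "joint_pos": joint angles; "joint_vel": joint speeds; "tau": joint torques, N m; "eef_pos": TCP position; "tool_rot": TCP orientation; "ft_force": force on the tool from outside, world axes, zero at the start; "ft_torque": the same for the moment, N m; "grip_width": finger opening in m.
Only numpy, scipy, OpenCV 4.12 (cv2) and the standard library are available. Lean on these libraries where they do the work, as an engineer would, in place of code of your own. Each camera call takes 0.05 s, during which the arm holds its last target. There are 200 camera calls.

## Working session

There is one attempt and no reset: what is moved stays moved. The work goes in short steps, Python scripts to look and compute and a shell command to move; the robot and the scene stay as the last step left them, time stands still between calls to the robot, and variables do not carry over. Pictures are saved under pics/ and viewed, about 8 in all and at most 12, crops included, and the job is handed in when it is done.

```bash
mkdir -p pics
python3 - <<'E'
from workcell import bot
import cv2
for n in ("top","side"):
    im=bot.camera(n); cv2.imwrite(f"pics/{n}0.png",im)
    m=bot.camera_model(n); print(n,m["K"].round(1).tolist(),m["T"].round(4).tolist())
print(bot.tip_extent,bot.get_obs())
E
```

```text
top [[449.7, 0.0, 328.6], [0.0, 449.7, 199.3], [0.0, 0.0, 1.0]] [[0.0133, -0.9838, 0.1788, 0.4102], [-0.9998, -0.0157, -0.0123, 0.0504], [0.0149, -0.1786, -0.9838, 0.9479], [0.0, 0.0, 0.0, 1.0]]
side [[397.1, 0.0, 314.3], [0.0, 397.1, 199.5], [0.0, 0.0, 1.0]] [[0.9727, -0.1522, 0.175, 0.4057], [-0.2317, -0.6674, 0.7077, -0.5311], [0.0091, -0.729, -0.6845, 0.6508], [0.0, 0.0, 0.0, 1.0]]
0.008 {'clock': 0.1, 'joint_pos': array([1.23504396e+00, 2.41352277e-01, 3.85792145e-03, 1.33519048e+00,
       1.39297862e-05, 1.57078114e+00]), 'joint_vel': array([ 0.00068427,  0.00128484,  0.001942  ,  0.00121156,  0.00051838,
       -0.00089631]), 'tau': array([ 4.31994395e-04, -3.73136616e+01,  2.53010505e+01,  1.08336928e-02,
        4.40741383e-05,  2.98230262e-06]), 'eef_pos': array([0.16455556, 0.47156584, 0.23849425]), 'tool_rot': array([ 1.67081216e-01,  9.85942684e-01, -9.29814005e-04, -1.64648185e-04]), 'ft_force': array([-0.25015742,  0.45043559, -0.15877803]), 'ft_torque': array([ 0.00458293, -0.00566044, -0.021317  ]), 'grip_width': 0.0853294421190757}
```

View pics/top0.png

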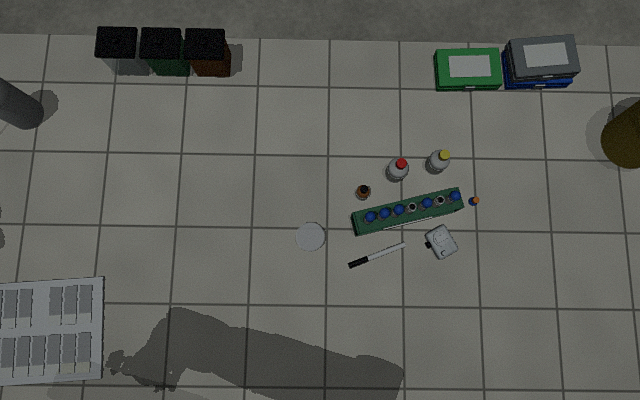

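View pics/side0.png

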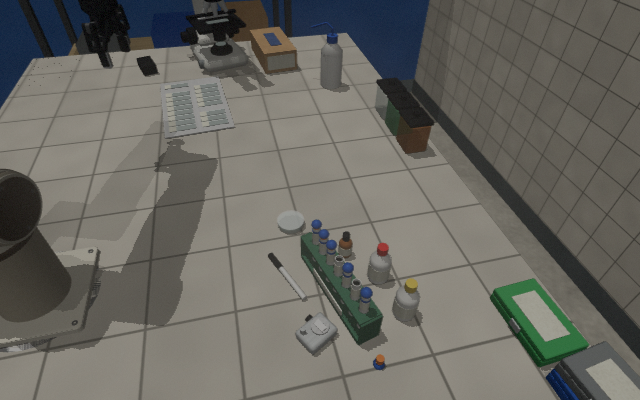

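The top view shows the row, from the +y end at (370,217) to the -y end at (456,196): blue, blue, blue, open (412,207), blue, open (440,200), blue. The spare cap lies at (474,201). The side view shows the same order, with caps from (317,224) to (366,293).

```bash
cat > h.py <<'E'
import cv2,numpy as np
from workcell import bot
def proj(n,P):
    m=bot.camera_model(n);T=np.linalg.inv(m["T"]);p=m["K"]@(T[:3,:3]@np.array(P).T+T[:3,3:]);return (p[:2]/p[2]).T
def ray(n,uv,z):
    m=bot.camera_model(n);T=m["T"];d=T[:3,:3]@np.linalg.inv(m["K"])@np.array([*uv,1.]);o=T[:3,3];return o+d*(z-o[2])/d[2]
def blobs(im,box):
    hsv=cv2.cvtColor(im,cv2.COLOR_BGR2HSV);k=cv2.inRange(hsv,(105,110,40),(130,255,255))
    x0,y0,x1,y1=box;q=np.zeros_like(k);q[y0:y1,x0:x1]=k[y0:y1,x0:x1]
    n,l,s,c=cv2.connectedComponentsWithStats(q)
    return [(c[i],s[i]) for i in range(1,n) if s[i][4]>15]
E
python3 - <<'E'
from h import *
np.set_printoptions(suppress=True,precision=4)
P={}
for n,box in(("top",(345,180,468,240)),("side",(300,210,380,310))):
    im=cv2.imread(f"pics/{n}0.png");B=sorted(blobs(im,box),key=lambda b:b[0][0])
    P[n]=np.array([ray(n,b[0],0.113) for b in B])
    for b,p in zip(B,P[n]):print(n,b[0],b[1],p)
A=P["top"]
d=A[-1]-A[0];print(np.degrees(np.arctan2(d[1],d[0])),np.linalg.norm(d))
E
```

```text
top [369.6941 216.2588] [365 211  10  11  85] [ 0.5309 -0.0375  0.113 ]
top [383.9773 212.8182] [379 208  11  11  88] [ 0.5378 -0.0644  0.113 ]
top [398.186  209.4186] [393 205  11  10  86] [ 0.5447 -0.0913  0.113 ]
top [426.5854 202.4024] [421 198  12  10  82] [ 0.559  -0.1453  0.113 ]
top [454.8118 195.5882] [449 191  12  11  85] [ 0.573  -0.1994  0.113 ]
side [315.8909 223.3091] [312 220   9   8  55] [ 0.531  -0.0388  0.113 ]
side [323.0833 233.3833] [319 230   9   8  60] [ 0.5378 -0.0661  0.113 ]
side [330.8235 244.0294] [327 240   9   9  68] [ 0.5449 -0.0936  0.113 ]
side [347.4416 267.026 ] [343 263  10   9  77] [ 0.559  -0.1485  0.113 ]
side [365.9271 292.2083] [361 287  11  11  96] [ 0.5732 -0.2025  0.113 ]
-75.42314291933464 0.1672744329805707
```

```bash
python3 -m jog '[[[0.04,0,0,0,0,0,255],[0.08,0,0,0,0,0,255],[0.12,-0.03,0,0,0,7,255],[0.12,-0.06,0,0,0,14,255],[0.12,-0.1,0,0,0,14,255],[0.12,-0.14,0,0,0,14,255]]]'; python3 -c "
from workcell import bot;print(bot.tip_extent,bot.get_obs())"
```

```text
clock: 0.6
eef_pos: [0.2852, 0.3302, 0.2382]
tool_rot: [0.046, 0.999, -0.001, -0.001]
ft_force: [0.5, 0.6, 0.0]
grip_width: 0.0124
0.008 {'clock': 0.6, 'joint_pos': array([ 8.58653747e-01,  1.16898342e-01, -1.50184028e-01,  1.30586804e+00,
       -2.35965831e-04,  9.50416679e-01]), 'joint_vel': array([-0.67215873, -0.76223278, -0.8845631 , -0.13601794, -0.00632871,
       -0.6505745 ]), 'tau': array([  4.34243381, -27.01309204,  26.18614554,   0.16068283,
         0.19041063,   0.47687016]), 'eef_pos': array([0.28516514, 0.33022807, 0.23815295]), 'tool_rot': array([ 4.58652163e-02,  9.98947050e-01, -9.19622732e-04, -5.72915882e-04]), 'ft_force': array([0.50022549, 0.61358922, 0.01896976]), 'ft_torque': array([-0.0389728 , -0.07171828, -0.01411847]), 'grip_width': 0.012361590471580244}
```

Both views agree within 3 mm, so I'm going above the +y end cap with the jaws across the row.

```bash
python3 -m jog '[[[0.246,-0.37,-0.04,0,0,-70,255],[0.246,-0.37,-0.04,0,0,-70,255],[0.246,-0.37,-0.04,0,0,-70,255],[0.246,-0.37,-0.04,0,0,-70,255],[0.246,-0.37,-0.04,0,0,-70,255],[0.246,-0.37,-0.04,0,0,-70,255],[0.246,-0.37,-0.04,0,0,-70,255],[0.246,-0.37,-0.04,0,0,-70,255],[0.246,-0.37,-0.04,0,0,-70,255],[0.246,-0.37,-0.04,0,0,-70,255]]]'; python3 -m jog '[[[0,0,0,0,0,0,255],[0,0,0,0,0,0,255],[0,0,0,0,0,0,255]]]'; python3 -c "
from workcell import bot;print(bot.get_obs()['joint_pos'])"
```

```text
clock: 1.43
eef_pos: [0.515, -0.0156, 0.2014]
tool_rot: [0.613, 0.79, -0.0, -0.0]
ft_force: [0.1, 0.6, 0.2]
grip_width: -0.0002
clock: 1.68
eef_pos: [0.5138, -0.0136, 0.2012]
tool_rot: [0.611, 0.792, -0.0, -0.001]
ft_force: [-0.1, 0.1, 0.3]
grip_width: 0.0002
[-2.66887869e-02  2.89333125e-01 -3.01974397e-02  1.25333786e+00
  4.50065851e-04  1.28675132e+00]
```

```bash
python3 -m jog '[[[0.017,-0.025,0,0,0,0,255],[0.017,-0.025,-0.03,0,0,0,255],[0.017,-0.025,-0.06,0,0,0,255],[0.017,-0.025,-0.066,0,0,0,255],[0.017,-0.025,-0.066,0,0,0,255],[0.017,-0.025,-0.066,0,0,0,255]]]'
python3 - <<'E'
from h import *
a=bot.camera("side");b=bot.camera("top")
f=lambda i,x,y:cv2.resize(i[y:y+120,x:x+130],None,fx=3,fy=3,interpolation=2)
cv2.imwrite("pics/c1.png",np.hstack([f(a,270,180),f(b,345,130)]))
p=bot.get_obs()['eef_pos'];p[2]-=.008;print(p,proj("side",[p]),proj("top",[p]))
E
```

```text
clock: 2.18
eef_pos: [0.5313, -0.0373, 0.1367]
tool_rot: [0.61, 0.793, -0.0, -0.0]
ft_force: [0.6, 0.9, -0.4]
grip_width: -0.0
[ 0.53264095 -0.03778994  0.12998515] [[316.74159184 216.39462672]] [[370.81461211 214.01639894]]
```

View pics/c1.png

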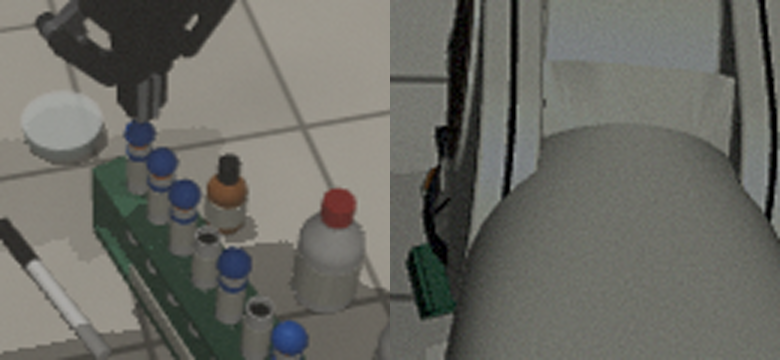

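The crop shows the shut fingertips at about (317,218), directly above the first cap at (316,223). Next I press down gradually and watch the force.

```bash
python3 -m jog '[[[0,0,-0.004,0,0,0,255],[0,0,-0.008,0,0,0,255],[0,0,-0.01,0,0,0,255],[0,0,-0.011,0,0,0,255],[0,0,-0.011,0,0,0,255]]]'; python3 -m jog '[[[0,0,-0.001,0,0,0,255],[0,0,-0.002,0,0,0,255],[0,0,-0.002,0,0,0,255]]]'
```

```text
clock: 2.7
eef_pos: [0.5319, -0.0386, 0.1253]
tool_rot: [0.61, 0.792, 0.0, 0.0]
ft_force: [0.3, 0.2, 2.6]
grip_width: 0.0002
clock: 2.95
eef_pos: [0.5316, -0.0386, 0.123]
tool_rot: [0.61, 0.792, 0.0, 0.0]
ft_force: [0.7, 1.0, 2.8]
grip_width: 0.0001
```

```bash
python3 -m jog '[[[0,0,-0.001,0,0,0,255],[0,0,-0.001,0,0,0,255]]]'; python3 -m jog '[[[0,0,-0.001,0,0,0,255],[0,0,-0.001,0,0,0,255]]]'
```

```text
clock: 3.12
eef_pos: [0.532, -0.0386, 0.1223]
tool_rot: [0.61, 0.792, 0.0, 0.0]
ft_force: [0.5, -0.2, 5.2]
grip_width: -0.0001
clock: 3.28
eef_pos: [0.5327, -0.0386, 0.1222]
tool_rot: [0.61, 0.792, 0.001, 0.001]
ft_force: [-0.1, 0.6, 7.2]
grip_width: -0.0004
```

```bash
python3 -m jog '[[[0,0,-0.001,0,0,0,255],[0,0,-0.002,0,0,0,255],[0,0,-0.002,0,0,0,255]]]'
```

```text
clock: 3.53
eef_pos: [0.5341, -0.0387, 0.1218]
tool_rot: [0.61, 0.792, 0.002, 0.003]
ft_force: [-0.6, 0.7, 13.6]
grip_width: 0.0001
```

Cap 1 is home: the height stopped at 0.122 m while the force rose to 13.6 N. On to the next caps at the same commanded depth.

```bash
python3 -m jog '[[[0,0,0.014,0,0,0,255],[0.007,-0.027,0.014,0,0,0,255],[0.007,-0.027,0.014,0,0,0,255],[0.007,-0.027,0.010,0,0,0,255],[0.007,-0.027,0.007,0,0,0,255],[0.007,-0.027,0.005,0,0,0,255],[0.007,-0.027,0.003,0,0,0,255],[0.007,-0.027,0.001,0,0,0,255],[0.007,-0.027,0,0,0,0,255],[0.007,-0.027,0,0,0,0,255]]]'
```

```text
clock: 4.37
eef_pos: [0.5404, -0.0652, 0.1217]
tool_rot: [0.61, 0.792, 0.001, 0.002]
ft_force: [-2.0, 0.2, 15.2]
grip_width: -0.0001
```

```bash
python3 -m jog '[[[0,0,0.014,0,0,0,255],[0.006,-0.027,0.014,0,0,0,255],[0.006,-0.027,0.014,0,0,0,255],[0.006,-0.027,0.010,0,0,0,255],[0.006,-0.027,0.007,0,0,0,255],[0.006,-0.027,0.005,0,0,0,255],[0.006,-0.027,0.003,0,0,0,255],[0.006,-0.027,0.001,0,0,0,255],[0.006,-0.027,0,0,0,0,255],[0.006,-0.027,0,0,0,0,255]]]'
```

```text
clock: 5.2
eef_pos: [0.5464, -0.0923, 0.1218]
tool_rot: [0.61, 0.792, 0.001, 0.002]
ft_force: [-1.4, 0.2, 14.3]
grip_width: -0.0003
```

```bash
python3 -m jog '[[[0,0,0.018,0,0,0,255],[0.007,-0.028,0.018,0,0,0,255],[0.013,-0.055,0.016,0,0,0,255],[0.013,-0.055,0.012,0,0,0,255],[0.013,-0.055,0.008,0,0,0,255],[0.013,-0.055,0.005,0,0,0,255],[0.013,-0.055,0.003,0,0,0,255],[0.013,-0.055,0.001,0,0,0,255],[0.013,-0.055,0,0,0,0,255],[0.013,-0.055,0,0,0,0,255]]]'
```

```text
clock: 6.03
eef_pos: [0.559, -0.1468, 0.1218]
tool_rot: [0.61, 0.793, 0.001, 0.002]
ft_force: [-1.8, -0.1, 13.8]
grip_width: -0.0
```

```bash
python3 -m jog '[[[0,0,0.018,0,0,0,255],[0.007,-0.027,0.018,0,0,0,255],[0.014,-0.054,0.016,0,0,0,255],[0.014,-0.054,0.012,0,0,0,255],[0.014,-0.054,0.008,0,0,0,255],[0.014,-0.054,0.005,0,0,0,255],[0.014,-0.054,0.003,0,0,0,255],[0.014,-0.054,0.001,0,0,0,255],[0.014,-0.054,0,0,0,0,255],[0.014,-0.054,0,0,0,0,255]]]'
```

```text
clock: 6.87
eef_pos: [0.5732, -0.2007, 0.1219]
tool_rot: [0.61, 0.793, 0.001, 0.002]
ft_force: [-0.7, 0.5, 12.0]
grip_width: 0.0001
```

All five stopped at the same height with 12–15 N. I'll lift clear, move back off the row and look.

```bash
python3 -m jog '[[[0,0,0.02,0,0,0,255],[0,0,0.06,0,0,0,255],[0,0,0.1,0,0,0,255],[-0.04,0.03,0.12,0,0,0,255],[-0.08,0.06,0.12,0,0,0,255],[-0.11,0.09,0.12,0,0,0,255],[-0.14,0.12,0.12,0,0,0,255],[-0.17,0.15,0.12,0,0,0,255],[-0.19,0.18,0.12,0,0,0,255],[-0.2,0.21,0.12,0,0,0,255]]]';python3 -m jog '[[[-0.04,0.03,0,0,0,0,255],[-0.06,0.06,0,0,0,0,255],[-0.06,0.1,0,0,0,0,255],[-0.06,0.14,0,0,0,0,255],[-0.06,0.18,0,0,0,0,255],[-0.06,0.22,0,0,0,0,255],[-0.06,0.26,0,0,0,0,255],[-0.06,0.3,0,0,0,0,255],[-0.06,0.3,0,0,0,0,255],[-0.06,0.3,0,0,0,0,255]]]'
python3 - <<'E'
from h import *
a=bot.camera("side");b=bot.camera("top");cv2.imwrite("pics/s2.png",a)
for n,im,box in(("top",b,(345,180,468,240)),("side",a,(300,210,380,310))):
    for q in sorted(blobs(im,box),key=lambda q:q[0][0]):print(n,q[0].round(1),q[1][4])
g=lambda i:i[210:320,295:385]
s=np.hstack([cv2.resize(g(i),None,fx=4.4,fy=4.4,interpolation=2) for i in(cv2.imread("pics/side0.png"),a)])
cv2.imwrite("pics/c2.png",s)
cv2.imwrite("pics/c3.png",np.vstack([cv2.resize(i[140:280,285:490],None,fx=2,fy=2) for i in(cv2.imread("pics/top0.png"),b)]))
E
```

```text
clock: 7.7
eef_pos: [0.3699, 0.0051, 0.2382]
tool_rot: [0.611, 0.792, -0.001, -0.001]
ft_force: [1.1, 1.1, 0.6]
grip_width: 0.0001
clock: 8.53
eef_pos: [0.3119, 0.3052, 0.2377]
tool_rot: [0.608, 0.794, -0.001, -0.0]
ft_force: [0.6, -0.8, -0.3]
grip_width: -0.0001
top [369.2 217.3] 79
top [383.4 213.7] 81
top [397.5 210.3] 80
top [425.6 203.6] 81
top [453.6 196.7] 85
side [314.9 225.2] 54
side [322.  235.3] 60
side [329.9 245.7] 63
side [346.2 268.4] 81
side [364.3 293.6] 94
```

View pics/c2.png

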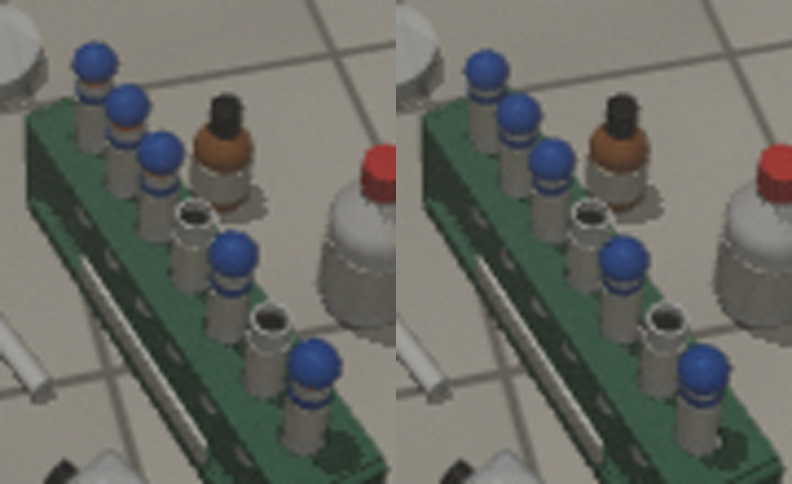

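View pics/c3.png

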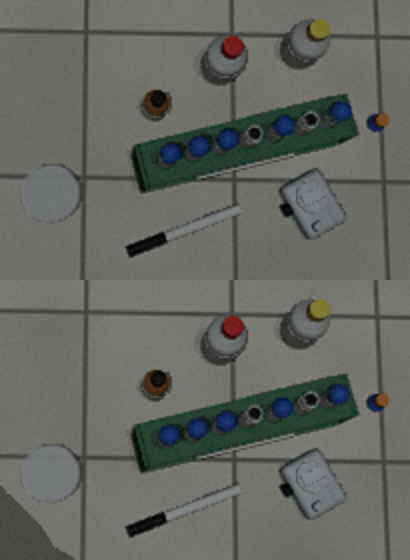

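The before/after crops show the orange plug strip gone under all five caps. Both open tubes and the other items are unmoved.

```bash
python3 -c "
from workcell import bot;bot.job_done();print(bot.get_obs()['clock'])"
```

```text
the job is handed in; nothing more can be done
the job is handed in; nothing more can be done
```

I pressed all five blue caps home one after another, from the +y end of the rack to the -y end. I used the shut fingertips, hopped over both open tubes, then backed off and handed the job in at about 8.6 s.

- **Force and height:** each press stopped hard at the same fingertip height, about 114 mm above the bench against 115 mm for a cap that is home. The force was 12–15 N each time, well above the 3.5 N that moves a cap and well below the 40 N that would crack a tube.
- **Pictures afterwards:** no orange plug shows under any cap. The open tubes and everything else on the bench look unmoved.
- **One shift:** the capped tubes lean about 2 mm toward the robot compared with before, roughly the play in their rack places.

No check failed. The two cameras disagreed by up to about 3 mm in y when I located the caps, so I aimed between them.

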